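Lay the microscope's battery pack down into its charging cradle

ROBOT

A 6-joint arm with a two-finger parallel gripper is mounted at the origin on the work surface. World frame = base frame: x ahead of the robot, y to its left, z up, the work surface at z = 0. Lengths are in mm, angles in degrees, forces in N, time in s.
With the tool pointing down it reaches from about 325 to 925 mm from the base axis. Payload 3.1 kg.
Tool frame: the origin (TCP) lies at the very end of the fingers, on their centre line; the grasp point (between the pads) lies grasp_offset behind it (grasp_offset is the distance from the TCP to the grasp point, in mm); z points along the fingers, x is the direction in which the jaws open and shut, and the axes are right-handed (so a half turn about z gives the same grasp; the last joint's range is limited). The gripper opens to 85 mm and grips with 20 to 120 N. Pads are 22 mm wide; open, the fingers measure 114 mm over their backs; the gripper's body (76 mm by 85 mm) begins 54 mm behind the grasp point. The pads swing forward as they close: fully open they stand 13 mm farther back than shut.
Start: joints at [65.764, 12.427, 92.441, -0, 75.132, -6.429], TCP at [191.119, 595.074, 231.3] pointing down, gripper open.
Joint ranges: [-157.48, 157.48], [-44.54, 120.13], [17.64, 146.25], [-64.5, 244.5], [7.68, 150.69], [-147.95, 147.95]. Speed limits (degrees/s): [159.86, 159.86, 180, 180, 180, 180].

INTERFACE

Orientations are given as [roll, pitch, yaw] about the fixed x, y, z axes, in that order (R = Rz(yaw) Ry(pitch) Rx(roll)).
In Python, from station import * gives the robot as it stands. Calls block until the motion is done:
- goto(position, orientation): joint-space move of the TCP to a pose.
- move_l(position, attitude=None, speed=150): straight line of the TCP; attitude=None keeps the orientation; speed is the mean speed in mm/s.
- move_j(angles): joint-space move.
- grip(opening, squeeze=None): finger opening in mm; squeeze is the grip in N (None keeps the last); returns when the fingers have stopped.
- wait(seconds).
- solve_ik(position, orientation): joint angles nearest the present ones, or None.
- get_obs(): the state.
- get_image(name): name is "scene" or "top"; returns the picture (420x560x3 uint8, red, green, blue); there is no depth.
- get_calibration(name): a dict with "fx", "fy", "cx", "cy" (pixels), "R" (3x3) and "t" (3): a world point X has camera coordinates R X + t. Camera axes: x right, y down, z forward; pixel columns grow to the right and rows downward; lengths in mm; the calibration is good to about 2 mm. A picture is of the moment at which its call begins. get_calibration takes no time and is no camera call.
A pose or a line that the arm cannot do raises Unreachable and nothing moves.
- sign_off(): hands the job in, once; it reports no verdict.
Trained networks look in the newest picture that a camera, given by its name, has taken for a name from the list of things; names that differ only in an ending like _2 or _b are one class to them, and where a whole thing is asked for, a point or a joint stands for the part that bears it (a point fixed in the world has none). Each returns a list of dicts, best first, with "score" (0 to 1); they miss things now and then, are a little off and sometimes report something else, mostly with a low value. They report only what shows in the picture. A call takes as long as a camera call. They do not tell look-alikes from the thing itself.
- spot_in(name, camera): "extent" ([centre column, centre row, width, height] in pixels, round what is visible of it).
- regions_of(name, camera): "region" (420x560 bool, what is visible of it) and "extent" ([centre column, centre row, width, height] in pixels, round what is visible of it).
The state is a dict: "t": time; "joint_pos": joint angles; "qvel": joint speeds; "effort": joint torques, N m; "tcp_pos": TCP position; "ee_rot": TCP orientation; "wrist_force": force on the tool from outside, world axes, zero at the start; "moment": the same for the moment, N m; "grip_width": finger opening in mm.
Only numpy, scipy, OpenCV 4.12 (cv2) and the standard library are available. Lean on these libraries where they do the work, as an engineer would, in place of code of your own. Each camera call takes 0.05 s, during which the arm holds its last target.

TASK

The blue battery pack stands on end in front of the low charging cradle. Without lifting it, slide it upright against the cradle's low front lip, push it high up so that it tips over the lip and lies on its side in the cradle, then slide it fully home and press its contacts steadily against the sprung contact head with about 8 N (on top of the sliding drag) for a good half second, then draw back gently so that it stays in touch with the head. Never press the head or the pack hard, and leave the other things on the bench where they are.

Things in the scene. Friction and masses are not known exactly. Their poses are not given: they have to be found in the camera images.
- pack_center (a point): centre of the loose battery pack: blue plastic block 54 mm deep (its x) x 76 wide (its y) x 96 high (its z), edges rounded 2 mm, 0.3 to 0.65 kg, black band round its upper part, brass contact strips on its top face. It stands 25 to 55 mm short of the cradle's lip, within 8 mm of the cradle's centre line, its x within 0.25 rad of the cradle's +x. Centre 48 mm up while standing
- pack: the same pack; origin at the centre of its foot. Friction on bench and cradle about 0.5 to 0.7 (1.5 to 4.5 N of sliding drag): pushed above some 35 mm with nothing before its foot it falls over too early; against the lip, 1 to 3 N at 80 mm up tips it. It is past balance when the pushing point has gone about 55 mm on, and then falls over by itself
- pack_contacts (a point): centre of the pack's contact face: its top face while it stands, 48 mm from pack_center along the pack's z; once the pack has been tipped this face looks along the cradle's +x at the contact head
- cradle: fixed grey charging cradle: plate 10 mm high, 118 wide, 185 long. Origin at bench height in the middle of its front edge, the low lip (orange stripe); +x runs level into the cradle (the direction of the push), z up. Guide rails 8 mm high on the plate on both sides, x = 25 to 130 mm, 94 mm apart. Just after tipping, the pack lies on the plate, centre 37 mm up, its foot 15 to 35 mm short of the lip
- tower: white tower on the cradle's far end, 46 mm (x) x 118 x 50 high, origin under the middle of its near face, 132 mm past the lip. A black contact head, 44 wide, 34 high, centre 27 mm above the origin, sticks out of it towards the lip: its face rests 93 to 115 mm past the lip, set by hand and not measured, to be found by feel. It is sprung: gives 1 mm for each 5 N, at most 5 mm; above 14 N it is damaged
- dish: bystander: clear shallow dish, 90 mm across, 16 mm high, beside the cradle; origin at its underside
- slidebox: bystander: yellow slide box, 96 x 80 x 28 mm high, beside the cradle; origin at its underside
- reagent: bystander: amber bottle, 56 mm across, 115 mm high; origin at its underside
- stainjar: bystander: glass jar with white cap, 64 mm across, 85 mm high; origin at its underside
- pot1: bystander: specimen pot with red cap, 48 mm across, 60 mm high; origin at its underside
- pot2: bystander: specimen pot with blue cap, 48 mm across, 60 mm high; origin at its underside
- mug: bystander: white cup, 76 mm across, 90 mm high; origin at its underside
Mind the look-alikes: they are no part of the job. Of the things like the pack, leave any that is green; of the rest the larger one is meant.

How it is judged:
By the outcome, as a careful person would: the job done as asked, in the order asked, and still so for the second after the job is handed in, with the robot touching nothing.
It also fails if it takes over 72 s, if anything falls off the work surface, if the arm or the gripper's body presses on something with over 40 N, if the wrist force passes 120 N, or if a joint passes its speed limit or range.

## Working session

There is one attempt and no reset: what is moved stays moved. The work goes in short steps, each a Python script; the robot and the scene stay as the last script left them, time stands still between calls to the robot, and variables do not carry over. Pictures are saved under pics/ and viewed, and the job is handed in when it is done.

```bash
mkdir -p pics; ls; python3 - <<'E'
from station import *
import cv2,numpy as np
for n in ["scene","top"]:
    im=get_image(n); cv2.imwrite(f"pics/{n}0.png",im[:,:,::-1])
    c=get_calibration(n); print(n,c)
    for k in ["pack","cradle","tower","dish","slidebox"]:
        print(k,[(round(d["score"],2),np.round(d["extent"]).tolist()) for d in regions_of(k,n)])
o=get_obs();print(o)
E
```

```text
pics
scene {'fx': 456.8162690004238, 'fy': 456.8162690004238, 'cx': 282.2896778205365, 'cy': 210.17817657475211, 'R': array([[-0.09144667,  0.99580944,  0.00103196],
       [ 0.61098652,  0.05692606, -0.7895916 ],
       [-0.78634151, -0.07157501, -0.61363185]]), 't': array([  47.59158409, -298.69567331, 1577.07433819])}
pack [(0.96, [231.0, 224.0, 28.0, 55.0]), (0.94, [210.0, 259.0, 32.0, 42.0]), (0.63, [185.0, 201.0, 37.0, 54.0])]
cradle [(0.83, [299.0, 230.0, 81.0, 40.0])]
tower [(0.72, [319.0, 218.0, 42.0, 48.0])]
dish [(0.55, [285.0, 266.0, 42.0, 31.0])]
slidebox [(0.71, [304.0, 191.0, 36.0, 26.0])]
top {'fx': 493.82285136031174, 'fy': 493.82285136031174, 'cx': 277.04338641156335, 'cy': 201.92706171777013, 'R': array([[ 2.23726855e-02, -9.99749208e-01,  9.92220099e-04],
       [-9.94441035e-01, -2.23560170e-02, -1.02894296e-01],
       [ 1.02890673e-01,  1.31531734e-03, -9.94691801e-01]]), 't': array([   8.68741198,  582.66516024, 1395.18064879])}
pack [(0.91, [375.0, 224.0, 38.0, 34.0]), (0.83, [337.0, 156.0, 19.0, 27.0]), (0.67, [326.0, 195.0, 26.0, 37.0])]
cradle [(0.69, [270
[... 216 characters left out ...]
]
slidebox [(0.8, [272.0, 258.0, 34.0, 37.0])]
{'t': 0.6, 'joint_pos': array([ 6.57659982e+01,  1.24242109e+01,  9.24404463e+01,  6.55007606e-04,
        7.51313304e+01, -6.42721389e+00]), 'qvel': array([-0.01526579, -0.06586659, -0.11619776, -0.03394433, -0.0195161 ,
       -0.11800139]), 'effort': array([-3.19391629e-04, -3.96579695e+01, -3.04032898e+01, -1.88417052e-04,
        1.09089575e-03, -8.43164205e-07]), 'tcp_pos': array([191.10123394, 595.09232032, 231.34057042]), 'ee_rot': array([-1.79999820e+02, -4.05808461e-03,  7.21930440e+01]), 'wrist_force': array([0.06732494, 0.30987268, 0.67122212]), 'moment': array([-0.03969948,  0.02485012, -0.01833993]), 'grip_width': 85.1206291088949}
```

```bash
python3 - <<'E'
import cv2
a=cv2.imread("pics/scene0.png");b=cv2.imread("pics/top0.png")
cv2.imwrite("pics/sc1.png",cv2.resize(a[150:310,150:360],None,fx=3.7,fy=3.7,interpolation=2))
cv2.imwrite("pics/tp1.png",cv2.resize(b[120:290,220:430],None,fx=3.5,fy=3.5,interpolation=2))
E
```

```text
(no output)
```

View pics/scene0.png

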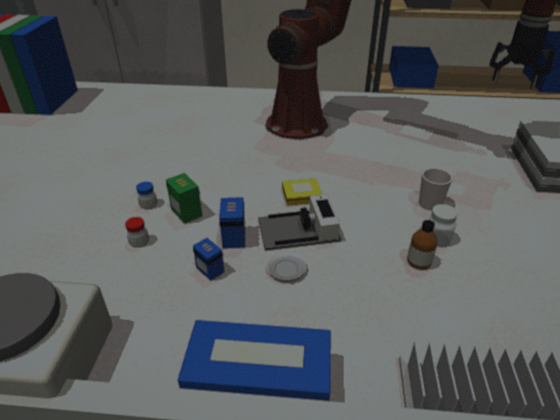

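View pics/sc1.png

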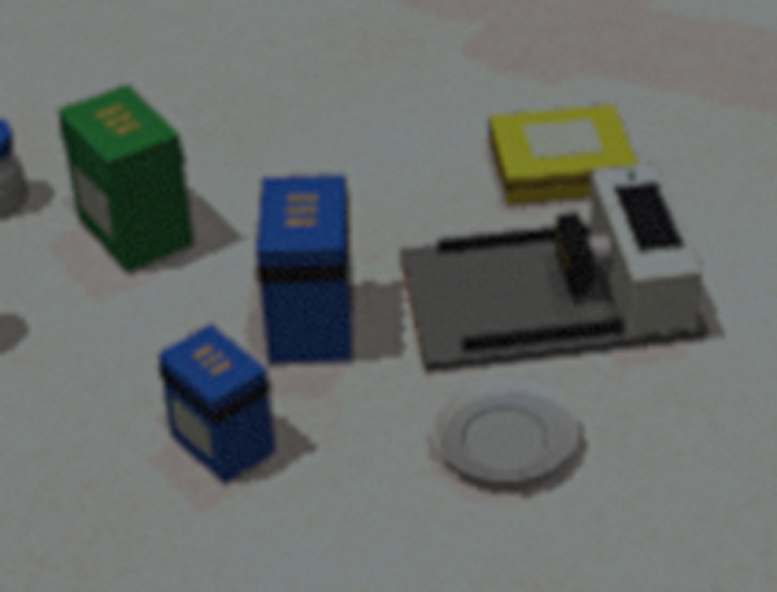

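View pics/tp1.png

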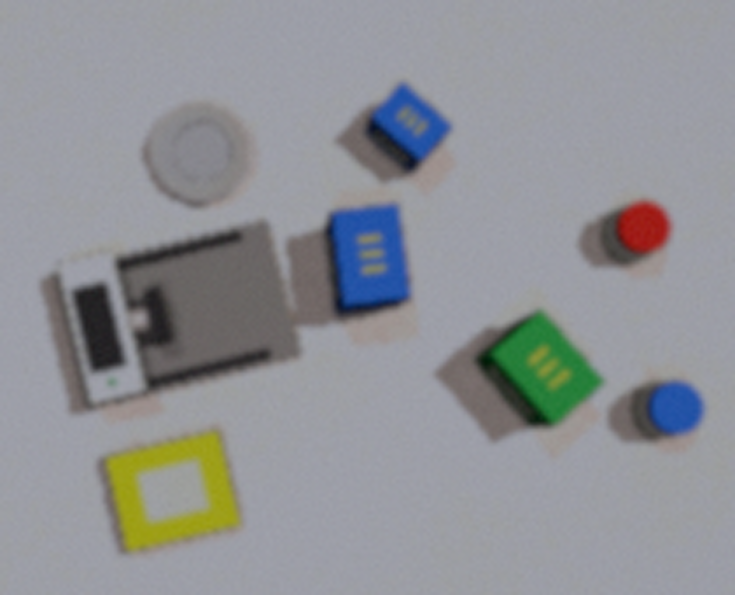

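```bash
python3 - <<'E'
import cv2,numpy as np
a=cv2.imread("pics/scene0.png");b=cv2.imread("pics/top0.png")
def crop(im,x0,y0,w,h,s,n):
    c=cv2.resize(im[y0:y0+h,x0:x0+w],None,fx=s,fy=s,interpolation=cv2.INTER_CUBIC)
    c=np.clip(c*1.6,0,255).astype(np.uint8)
    for i in range(0,w,10): cv2.putText(c,str(x0+i),(i*s,10),0,.35,(0,0,255),1); cv2.line(c,(i*s,0),(i*s,h*s),(0,0,255) ,1) if 0 else cv2.line(c,(i*s,12),(i*s,18),(0,0,255),1)
    for i in range(0,h,10): cv2.putText(c,str(y0+i),(0,i*s+4),0,.35,(0,0,255),1)
    cv2.imwrite(n,c)
crop(a,215,190,130,60,6,"pics/sc2.png")
crop(b,230,165,110,75,7,"pics/tp2.png")
E
```

```text
(no output)
```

View pics/sc2.png

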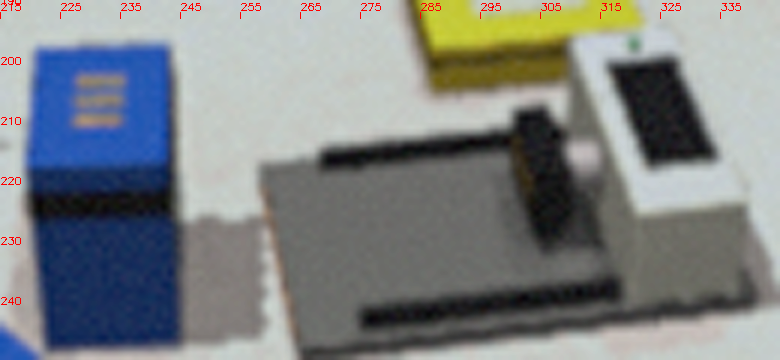

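View pics/tp2.png

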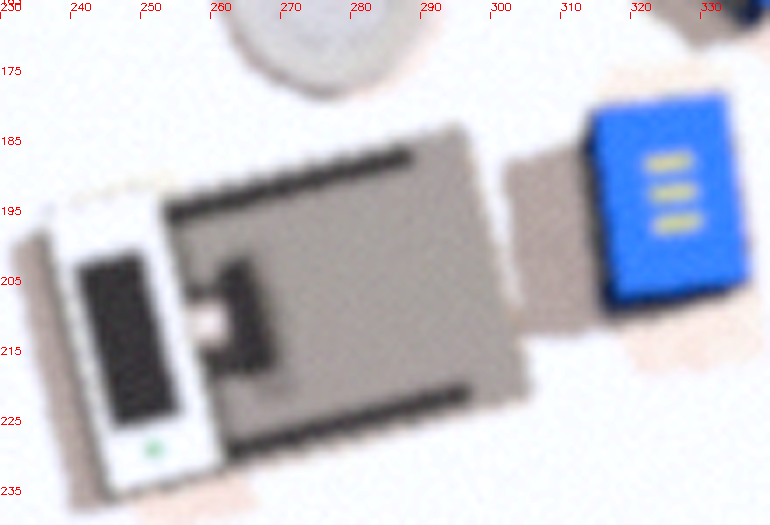

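```bash
cat > geo.py <<'E'
import numpy as np
from scipy.optimize import least_squares
from station import get_calibration
C={n:get_calibration(n) for n in("scene","top")}
def proj(n,X):
    c=C[n];P=np.atleast_2d(X)@c["R"].T+c["t"]
    return np.c_[c["fx"]*P[:,0]/P[:,2]+c["cx"],c["fy"]*P[:,1]/P[:,2]+c["cy"]]
def xf(p,L):
    c,s=np.cos(p[2]),np.sin(p[2]);L=np.atleast_2d(L)
    return np.c_[p[0]+c*L[:,0]-s*L[:,1],p[1]+s*L[:,0]+c*L[:,1],L[:,2]]
def fit(obs,p0):
    r=lambda p:np.concatenate([(proj(n,xf(p,np.array([l])))-q).ravel() for n,l,q in obs])
    s=least_squares(r,p0,loss="soft_l1",x_scale=[10,10,.1]);return s.x,r(s.x).reshape(-1,2)
E
cat > fit0.py <<'E'
from geo import *
S=lambda u,v:((u+.5)/6-.5+215,(v+.5)/6-.5+190)
T=lambda u,v:((u+.5)/7-.5+230,(v+.5)/7-.5+165)
cr=[("scene",(0,59,10),S(260,165)),("scene",(0,-59,10),S(300,350)),("scene",(132,59,60),S(568,38)),("scene",(132,-59,60),S(637,212)),("scene",(178,-59,60),S(746,206)),
("top",(0,59,10),T(530,400)),("top",(0,-59,10),T(462,125)),("top",(132,59,60),T(223,463)),("top",(132,-59,60),T(162,193)),("top",(178,-59,60),T(50,205)),("top",(178,59,60),T(105,500))]
pk=[("scene",(-27,38,96),S(36,45)),("scene",(27,38,96),S(172,45)),("scene",(27,-38,96),S(172,167)),("scene",(-27,-38,96),S(28,165)),("scene",(27,-38,0),S(182,346)),("scene",(-27,-38,0),S(47,345)),
("top",(-27,-38,96),T(727,95)),("top",(27,-38,96),T(592,108)),("top",(27,38,96),T(615,300)),("top",(-27,38,96),T(748,282))]
for o in(cr,pk):
    for cam in(("scene","top"),("scene",),("top",)):
        p,r=fit([q for q in o if q[0] in cam],[500,-100,1.57]);print(cam,p.round(3),np.abs(r).max().round(2))
    p,r=fit(o,[500,-100,1.57]);print(r.round(1).tolist())
E
python3 fit0.py
```

```text
('scene', 'top') [587.703 -47.034   1.83 ] 1.94
('scene',) [592.173 -45.923   1.833] 1.0
('top',) [585.249 -48.565   1.824] 1.35
[[-0.4, -1.3], [-0.8, -1.1], [-0.1, -1.2], [-0.7, -0.6], [0.5, -1.7], [0.1, -0.8], [0.2, -0.5], [-0.6, 0.0], [-1.5, -1.9], [-1.4, 0.1], [0.3, -1.4]]
('scene', 'top') [ 605.612 -109.769    1.714] 1.99
('scene',) [ 608.51  -108.797    1.717] 1.79
('top',) [ 604.432 -110.95     1.702] 0.31
[[-0.1, -1.0], [0.2, -1.6], [-0.4, -2.0], [-0.6, -0.9], [0.1, -0.0], [-0.4, 0.9], [-0.6, -0.7], [-0.7, -0.2], [-0.4, -0.5], [0.0, -0.3]]
```

```bash
cat >> geo.py <<'E'
from scipy.spatial.transform import Rotation as Ro
CR=np.array([587.703,-47.034,1.829])
def toC(X): # world->cradle
    d=np.asarray(X)[:2]-CR[:2];c,s=np.cos(CR[2]),np.sin(CR[2]);return np.array([c*d[0]+s*d[1],-s*d[0]+c*d[1],X[2]])
def toW(L): return xf(CR,np.array([L]))[0]
def att(t,yaw=0,flip=1):
    y=CR[2]+yaw;f=np.array([np.cos(y),np.sin(y),0]);t=np.radians(t)
    z=f*np.sin(t)-np.array([0,0,1])*np.cos(t);x=flip*np.array([-f[1],f[0],0])
    return Ro.from_matrix(np.c_[x,np.cross(z,x),z]).as_euler("xyz",degrees=True)
def unproj(n,uv,z):
    c=C[n];d=c["R"].T@np.array([(uv[0]-c["cx"])/c["fx"],(uv[1]-c["cy"])/c["fy"],1]);o=-c["R"].T@c["t"]
    return o+d*(z-o[2])/d[2]
E
python3 - <<'E'
from geo import *
from station import *
print("green",toC(unproj("top",(220+545/3.5,120+370/3.5),96)),"small",toC(unproj("top",(220+410/3.5,120+125/3.5),70)),toC(unproj("top",(220+645/3.5,120+226/3.5),60)))
print("dish",toC(unproj("top",(278,164),8)),"box",toC(unproj("top",(272,258),28)))
for t in (30,40,45,50,60):
  for fl in(1,-1):
    r=[]
    for L in((-130,0,22),(-40,0,22),(-105,0,80),(-20,0,85),(-70,0,37),(30,0,37),(-130,0,120)):
        q=solve_ik(toW(L).tolist(),att(t,0,fl).tolist()); r.append(None if q is None else np.round(q).astype(int).tolist())
    print(t,fl,r)
E
```

```text
green [-177.92417951  121.05064253   96.        ] small [-127.39319269  -96.55220902   70.        ] [-293.83522121   26.80966457   60.        ]
dish [  38.25443163 -123.45081243    8.        ] box [119.46234673 140.64798453  28.        ]
30 1 [[-31, 40, 82, 21, 80, 126], [-26, 35, 91, 23, 75, 129], [-30, 34, 85, 21, 83, 129], [-25, 29, 93, 23, 80, 132], [-28, 36, 88, 22, 78, 128], [-21, 30, 97, 25, 73, 132], [-31, 33, 82, 20, 88, 129]]
30 -1 [[-31, 40, 82, 21, 80, -54], [-26, 35, 91, 23, 75, -51], [-30, 34, 85, 21, 83, -51], [-25, 29, 93, 23, 80, -48], [-28, 36, 88, 22, 78, -52], [-21, 30, 97, 25, 73, -48], [-31, 33, 82, 20, 88, -51]]
40 1 [[-34, 46, 77, 25, 89, 124], [-29, 40, 87, 28, 84, 126], [-32, 40, 80, 26, 91, 126], [-27, 34, 89, 28, 87, 129], [-30, 41, 84, 27, 86, 125], [-24, 35, 93, 30, 81, 128], [-34, 39, 77, 25, 96, 127]]
40 -1 [[-34, 46, 77, 25, 89, -56], [-29, 40, 87, 28, 84, -54], [-32, 40, 80, 26, 91, -54], [-27, 34, 89, 28, 87, -51], [-30, 41, 84, 27, 86, -55], [-24, 35, 93, 30, 81, -52], [-34, 39, 77, 25, 96, -53]]
45 1 [[-35, 49, 75, 27, 93, 123], [-30, 43, 85, 30, 
[... 478 characters left out ...]
 46, 80, 31, 95, 123], [-27, 40, 90, 35, 88, 125], [-35, 44, 73, 30, 104, 126]]
50 -1 [[-35, 51, 72, 30, 98, -58], [-31, 46, 83, 32, 92, -57], [-34, 45, 76, 31, 99, -55], [-30, 39, 85, 33, 95, -54], [-32, 46, 80, 31, 95, -57], [-27, 40, 90, 35, 88, -55], [-35, 44, 73, 30, 104, -54]]
60 1 [[-37, 57, 67, 34, 106, 122], [-32, 51, 78, 37, 100, 122], [-36, 51, 72, 35, 107, 124], [-31, 45, 82, 38, 102, 125], [-34, 52, 75, 36, 103, 123], [-29, 46, 86, 39, 96, 123], [-37, 49, 69, 35, 111, 126]]
60 -1 [[-37, 57, 67, 34, 106, -58], [-32, 51, 78, 37, 100, -58], [-36, 51, 72, 35, 107, -56], [-31, 45, 82, 38, 102, -55], [-34, 52, 75, 36, 103, -57], [-29, 46, 86, 39, 96, -57], [-37, 49, 69, 35, 111, -54]]
```

```bash
python3 - <<'E'
from geo import *
from station import *
A=att(40,0,-1).tolist()
grip(40)
goto(toW((-150,-1,200)).tolist(),A)
o=get_obs();print(o["t"],o["wrist_force"],o["grip_width"],toC(o["tcp_pos"]))
move_l(toW((-128,-1,14)).tolist(),A,speed=120)
for i in range(4):
    wait(.05);o=get_obs();print(o["t"],o["wrist_force"].round(2),toC(o["tcp_pos"]).round(2))
for k in range(3):
    move_l(toW((-126+2*k,-1,14)).tolist(),A,speed=30);o=get_obs();print(o["t"],o["wrist_force"].round(2),toC(o["tcp_pos"]).round(2))
for n in("scene","top"): 
    import cv2; im=get_image(n);cv2.imwrite(f"pics/{n}1.png",im[:,:,::-1])
a=cv2.imread("pics/scene1.png")[120:300,150:370];b=cv2.imread("pics/top1.png")[120:300,220:440]
cv2.imwrite("pics/c1.png",cv2.resize(np.vstack([a]),None,fx=3.3,fy=3.3))
cv2.imwrite("pics/d1.png",cv2.resize(np.vstack([b]),None,fx=3.3,fy=3.3))
E
```

```text
4.3 [0.82795514 0.29620423 0.62780983] 40.04024136453462 [-148.94867345   -1.62055629  200.19120458]
6.0583 [ 0.9   0.12 -0.83] [-128.63   -1.53   14.99]
6.1083 [-0.65  0.76 -0.02] [-128.54   -1.46   14.89]
6.1583 [ 0.07 -0.58 -0.15] [-128.46   -1.35   14.75]
6.2083 [ 0.27 -0.55 -0.23] [-128.34   -1.27   14.61]
6.4583 [-0.1  -0.85 -0.51] [-125.78   -0.94   14.02]
6.7083 [ 0.37 -0.02 -0.91] [-123.75   -0.95   13.94]
6.9583 [-0.31 -0.3   0.92] [-121.82   -0.96   13.96]
```

View pics/c1.png

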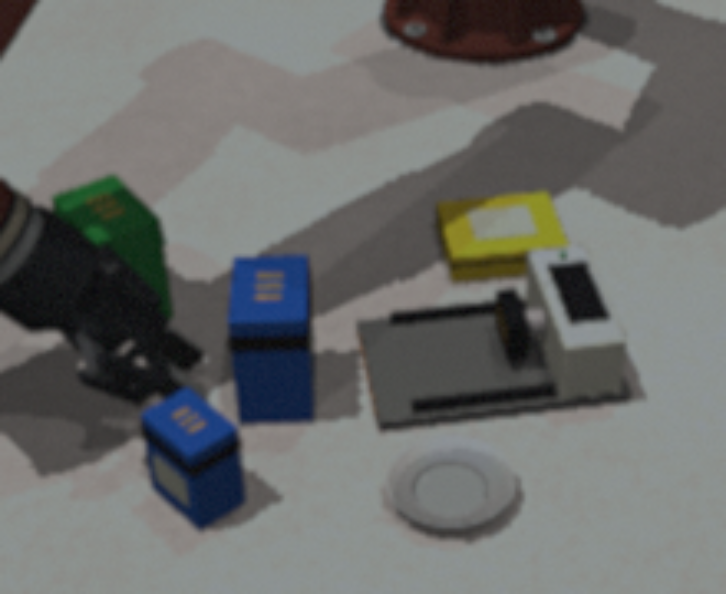

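View pics/d1.png

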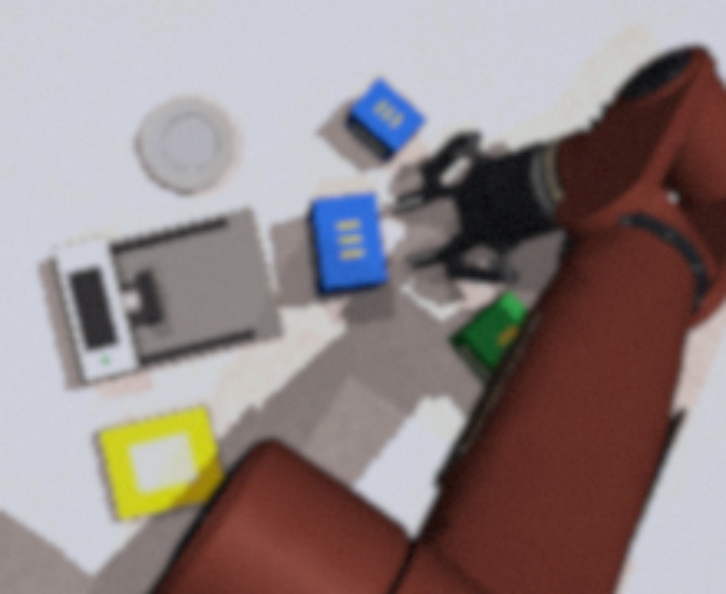

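```bash
cat >> geo.py <<'E'
import station as st
A=att(40,0,-1).tolist()
def force(n=6,dt=.02):
    F=[]
    for i in range(n):
        F.append(st.get_obs()["wrist_force"]); st.wait(dt)
    f=np.mean(F,0); c,s=np.cos(CR[2]),np.sin(CR[2])
    return np.array([-(c*f[0]+s*f[1]),-(-s*f[0]+c*f[1]),f[2]])  # push force on pack (+x), lateral, z
def mv(L,speed=30): st.move_l(toW(L).tolist(),A,speed=speed)
def snap(tag,x0=150,y0=120):
    import cv2
    a=st.get_image("scene")[...,::-1][y0:300,x0:370];b=st.get_image("top")[...,::-1][y0:300,220:440]
    cv2.imwrite(f"pics/{tag}.png",np.clip(1.4*cv2.resize(np.vstack([a,b]) if 0 else np.hstack([a,b]),None,fx=1.8,fy=1.8,interpolation=2),0,255).astype(np.uint8))
E
python3 - <<'E'
from geo import *
mv((-112,-1,14),40)
print("zero",force(8).round(2))
x=-112
while x<-84:
    x+=2; mv((x,-1,14),25); f=force(3); print(x,toC(st.get_obs()["tcp_pos"]).round(1)[0],f.round(2))
    if f[0]>7: break
print(st.get_obs()["t"]); snap("p2")
E
```

```text
zero [-0.27  0.11  0.21]
-110 -110.0 [0.46 0.21 0.19]
-108 -107.9 [0.16 0.04 0.2 ]
-106 -105.9 [-0.04  0.02  0.14]
-104 -103.9 [ 0.45  0.06 -0.21]
-102 -102.0 [ 0.08  0.05 -0.01]
-100 -100.6 [ 2.2   0.65 -0.59]
-98 -98.2 [ 2.59  1.48 -0.72]
-96 -95.8 [ 2.69  1.23 -0.14]
-94 -93.8 [2.14 1.96 0.41]
-92 -91.8 [2.44 2.41 0.51]
-90 -90.0 [3.36 1.46 0.48]
-88 -88.0 [3.93 0.48 1.47]
-86 -86.0 [ 3.69 -0.44  1.98]
-84 -84.0 [4.4  0.06 2.06]
11.7917
```

View pics/p2.png

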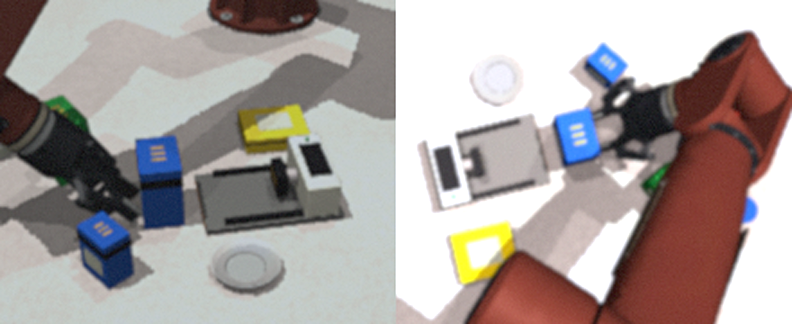

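```bash
python3 - <<'E'
from geo import *
x=-84
while x<-54:
    x+=4 if x<-70 else 1
    mv((x,-1,14),30); f=force(4); print(x,toC(st.get_obs()["tcp_pos"]).round(1)[0],f.round(2))
    if f[0]>7.5: break
print(st.get_obs()["t"]); snap("p3")
E
```

```text
-80 -79.7 [3.71 0.51 2.08]
-76 -75.8 [3.78 0.06 1.53]
-72 -71.9 [3.43 0.76 1.18]
-68 -67.9 [3.79 0.3  1.59]
-67 -67.3 [5.4  0.57 1.57]
-66 -66.2 [ 4.76 -0.22  1.71]
-65 -65.1 [4.58 0.09 1.76]
-64 -64.0 [4.96 0.24 1.96]
-63 -63.0 [5.04 0.25 1.5 ]
-62 -62.0 [5.11 0.28 1.79]
-61 -61.0 [5.27 0.33 1.84]
-60 -60.0 [4.88 0.01 1.89]
-59 -59.3 [5.88 0.33 1.74]
-58 -59.2 [ 7.29 -0.17  2.28]
-57 -59.1 [9.07 0.14 1.8 ]
16.775
```

View pics/p3.png

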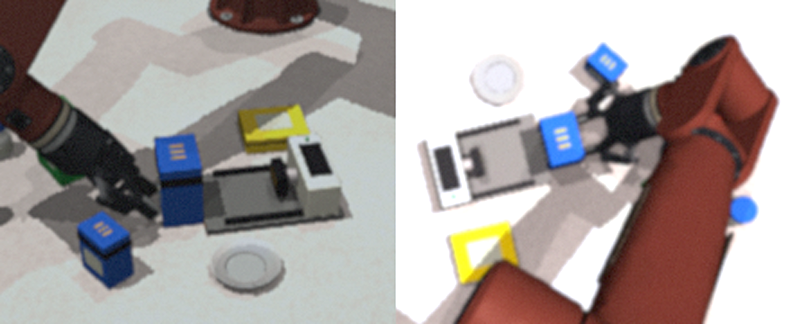

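```bash
python3 - <<'E'
from geo import *
mv((-72,-1,14),60); mv((-72,-1,74),120)
print("zero",force(6).round(2))
x=-60; mv((x,-1,74),40); print(x,force(4).round(2))
while x<2:
    x+=6 if x<-14 else 3
    mv((x,-1,74),40); f=force(3); print(x,toC(st.get_obs()["tcp_pos"]).round(1)[0],f.round(2))
    if x>-25 and abs(f[0])<.35: 
        f=force(4)
        if abs(f[0])<.35: break
print(st.get_obs()["t"]); snap("p4")
E
```

```text
zero [-0.16 -0.16 -0.16]
-60 [-0.26 -0.25  0.  ]
-54 -54.8 [ 4.41 -1.33  3.32]
-48 -48.6 [ 4.36 -0.    5.49]
-42 -42.3 [ 4.2  -0.1   4.89]
-36 -35.9 [ 3.24 -0.09  5.41]
-30 -29.6 [2.01 0.42 3.75]
-24 -23.1 [ 0.18 -0.17  0.08]
20.7083
```

View pics/p4.png

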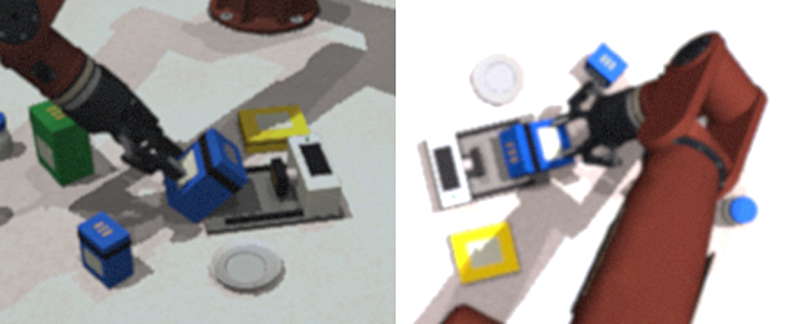

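```bash
python3 - <<'E'
from geo import *
st.wait(.3);print(force(4).round(2)); snap("p5")
E
```

```text
[-0.34  0.03  0.1 ]
```

View pics/p5.png

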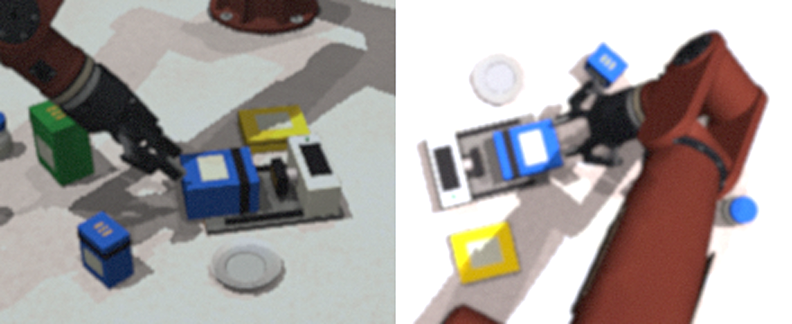

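```bash
python3 - <<'E'
from geo import *
mv((-60,-1,74),80); mv((-60,-1,30),120)
st.wait(.1); z=force(8);print("zero",z.round(2))
x=-60
while x<-38+16:
    x+=3
    mv((x,-1,30),30); f=force(3)-z; print(x,toC(st.get_obs()["tcp_pos"]).round(1)[0],f.round(2))
    if f[0]>6.5: break
print(st.get_obs()["t"]); snap("p6")
E
```

```text
zero [-0.17  0.28 -0.13]
-57 -56.9 [ 0.14 -0.47  0.6 ]
-54 -53.8 [ 0.3  -0.5  -0.18]
-51 -50.9 [ 0.06 -0.03  0.09]
-48 -47.9 [ 0.   -0.53  0.17]
-45 -44.9 [ 0.34 -0.61  0.07]
-42 -41.9 [ 0.37  0.25 -0.2 ]
-39 -38.9 [-0.15 -0.76  0.03]
-36 -35.9 [-0.31 -0.15  0.14]
-33 -32.9 [-0.   -0.56 -0.1 ]
-30 -29.9 [0.26 0.48 0.05]
-27 -27.1 [ 1.11 -1.18  0.82]
-24 -24.6 [ 3.43 -0.46  0.38]
-21 -21.1 [ 3.73 -0.23  0.29]
26.525
```

View pics/p6.png

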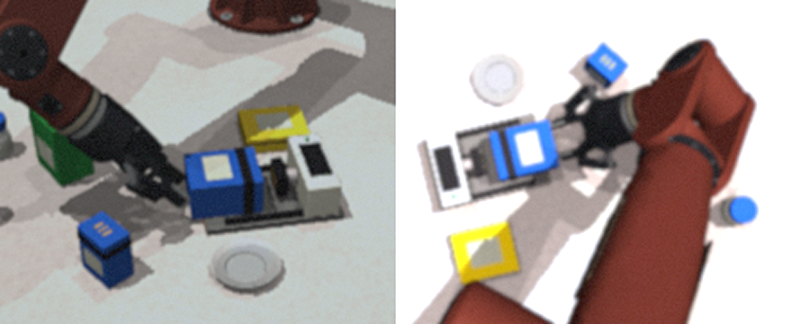

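```bash
python3 - <<'E'
from geo import *
z=np.array([-.1,0,0]);x=-21;D=[];X=[]
while x<20:
    x+=2 if x<-11 else .75
    mv((x,-1,30),25); f=force(4)-z; a=toC(st.get_obs()["tcp_pos"])[0]; D.append(f[0]);X.append(a); print(round(x,2),a.round(2),f.round(2))
    d=np.median(D[:5])
    if len(D)>5 and f[0]>d+2.3 and D[-2]>d+1.2: break
print(d,st.get_obs()["t"]); snap("p7")
E
```

```text
-19 -18.96 [ 3.26  0.56 -0.15]
-17 -16.84 [3.53 0.72 0.35]
-15 -14.84 [3.23 0.4  0.23]
-13 -12.86 [3.52 0.22 0.82]
-11 -10.88 [3.25 0.65 0.52]
-10.25 -10.37 [4.44 0.68 0.7 ]
-9.5 -9.49 [4.14 0.06 0.62]
-8.75 -8.67 [4.31 0.45 1.08]
-8.0 -7.92 [ 4.56 -0.07  0.93]
-7.25 -7.16 [4.58 0.32 1.03]
-6.5 -6.43 [4.29 0.55 0.85]
-5.75 -5.69 [4.2  0.48 0.76]
-5.0 -4.93 [4.48 0.17 0.73]
-4.25 -4.17 [4.6  0.53 0.93]
-3.5 -3.47 [4.18 0.35 0.94]
-2.75 -2.7 [ 4.71 -0.12  0.75]
-2.0 -1.93 [ 4.12 -0.32  1.03]
-1.25 -1.21 [ 4.28 -0.21  1.02]
-0.5 -0.72 [ 5.76 -0.02  1.41]
0.25 -0.42 [ 6.09 -0.06  0.8 ]
3.26048206969692 32.9583
```

View pics/p7.png

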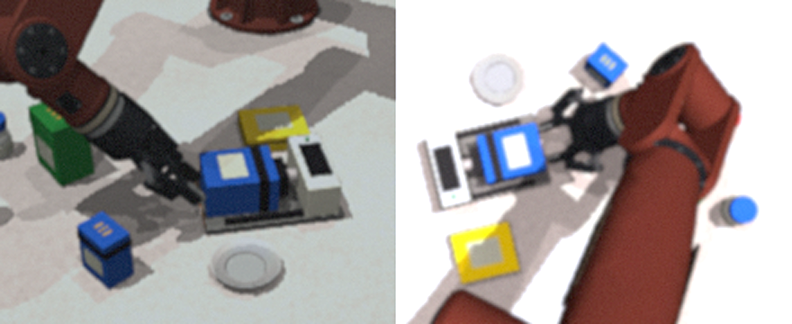

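```bash
python3 - <<'E'
from geo import *
z=np.array([-.1,0,0]);x=.25;n=0
while n<20:
    n+=1;x+=.6
    mv((x,-1,30),15); f=force(5)-z; a=toC(st.get_obs()["tcp_pos"])[0]; print(round(x,2),a.round(2),f.round(2))
    if f[0]>11.3 or a>1.1: break
f=force(10)-z
print(f.round(2))
if f[0]<11.9: x+=.4; mv((x,-1,30),15)
for i in range(4): print("hold",(force(10)-z).round(2),toC(st.get_obs()["tcp_pos"])[0].round(2))
print(st.get_obs()["t"])
E
```

```text
0.85 -0.24 [ 6.71 -0.13  1.38]
1.45 -0.07 [ 7.71 -0.17  1.4 ]
2.05 0.15 [ 8.23 -0.41  1.28]
2.65 0.35 [ 9.51 -0.44  1.31]
3.25 0.54 [10.26 -0.14  1.57]
3.85 0.72 [10.92 -0.58  1.52]
4.45 0.89 [12.13 -0.77  1.38]
[11.77 -0.6   1.57]
hold [12.45 -0.89  1.05] 0.97
hold [12.36 -0.83  1.63] 0.95
hold [12.39 -0.96  1.53] 0.98
hold [12.47 -0.88  1.4 ] 0.98
36.475
```

```bash
python3 - <<'E'
from geo import *
x=4.85;z=np.array([-.1,0,0])
while x>-12:
    x-=.6 if x>-5 else 2
    mv((x,-1,30),8 if x>-5 else 30)
    f=force(2)-z; print(round(x,2),toC(st.get_obs()["tcp_pos"])[0].round(2),f[0].round(2),end=" | ")
mv((-50,-1,30),60); mv((-90,-1,150),150); st.wait(.3)
print(st.get_obs()["t"],force(5)); snap("p8")
import cv2
a=cv2.imread("pics/p8.png")
im=st.get_image("top")[...,::-1][165:240,230:340]; im2=st.get_image("scene")[...,::-1][180:255,230:340]
cv2.imwrite("pics/p9.png",np.clip(1.4*cv2.resize(np.hstack([im,im2]),None,fx=3.6,fy=3.6,interpolation=2),0,255).astype(np.uint8))
E
```

```text
4.25 0.98 11.06 | 3.65 0.96 9.74 | 3.05 0.94 8.72 | 2.45 0.92 7.44 | 1.85 0.89 6.16 | 1.25 0.79 5.76 | 0.65 0.61 4.99 | 0.05 0.35 2.91 | -0.55 0.1 1.71 | -1.15 -0.38 0.2 | -1.75 -1.59 -0.01 | -2.35 -2.37 0.57 | -2.95 -2.99 0.07 | -3.55 -3.59 0.25 | -4.15 -4.19 -0.1 | -4.75 -4.79 0.33 | -5.35 -5.36 0.17 | -7.35 -7.48 -0.01 | -9.35 -9.47 0.06 | -11.35 -11.45 -0.49 | -13.35 -13.48 -0.41 | 44.475 [-0.26402233 -0.31794204 -0.21340794]
```

View pics/p9.png

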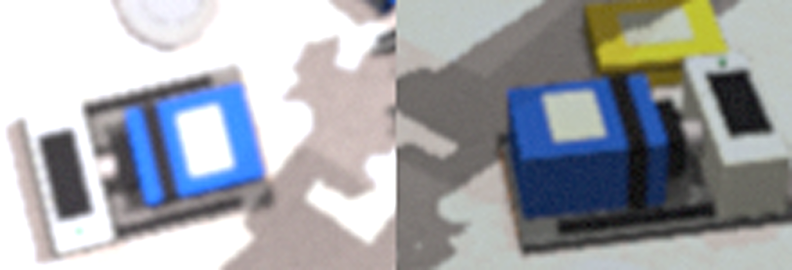

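View pics/p8.png

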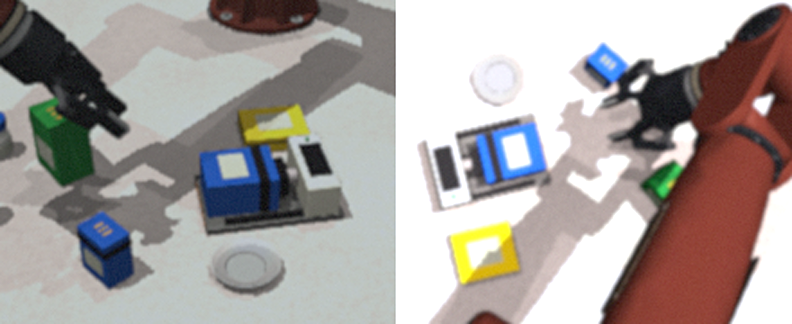

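```bash
python3 -c "
from station import *
sign_off();print(get_obs()['t'])"
```

```text
the job is handed in; nothing more can be done
the job is handed in; nothing more can be done
```

I slid the larger blue pack upright to the lip, then pushed it at about 80 mm up. It tipped and came to rest on its side in the cradle, and I slid it home against the contact head. The job was handed in at about 44.5 s on the robot's clock, with no verdict reported.

- **Pressing:** the hold lasted about 0.8 s at a steady 12.4 N. The sliding drag was about 4.35 N, so the net press on the head was about 8 N. The head's stiffness felt like about 5.5 N/mm, close to the 5 N/mm stated.
- **Drawing back:** I withdrew in 0.6 mm steps. The fingers lost contact about 0.6 mm further in than where the head was first felt. The head was therefore still compressed by roughly 3 N, and the pack stayed in touch with it.
- **Last pictures:** the pack lies between the rails against the head, and the gripper is clear. The wrist force was near zero. The dish, the slide box and the small blue pack are where they were, and the green pack and blue-capped pot look unmoved where they show. I did not check the red-capped pot, bottle, jar and cup in a later picture.
- **Disagreements:** the drag read about 3.4 N in the coarse 2 mm steps but about 4.35 N in the fine ones. I used the fine-step value because it matched the pressing steps. The two cameras differed by up to about 7 mm on absolute positions, so I found the contacts by feel.

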